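# Cock and fire the release-test striker

## Robot

A 7-joint arm with a two-finger parallel gripper is mounted at the origin on the work surface. World frame = base frame: x ahead of the robot, y to its left, z up, the work surface at z = 0. Lengths are in m, angles in rad, forces in N, time in s.
With the tool pointing down it reaches from about 0.425 to 0.925 m from the base axis. Payload 6.8 kg.
Tool frame: the origin (TCP) lies at the very end of the fingers, on their centre line; the grasp point (between the pads) lies 19 mm behind it; z points along the fingers, y is the line along which they close (so a half turn about z gives the same grasp; the last joint's range is limited). The gripper opens to 85 mm and grips with 20 to 120 N. Pads are 22 mm wide; open, the fingers measure 114 mm over their backs; the gripper's body (76 mm by 85 mm) begins 54 mm behind the grasp point. The pads swing forward as they close: fully open they stand 13 mm farther back than shut.
Start: joints at [-1.412, 0.477, 0.022, 1.555, -0.011, 1.109, -0.083], TCP at [0.178, 0.651, 0.231] pointing down, gripper open.
Joint ranges: [-2.96, 2.96], [-0.34, 2.1], [-1.41, 1.46], [0.24, 2.44], [-1.37, 4.51], [0.17, 1.92], [-2.96, 2.96]. Speed limits (rad/s): [2.39, 2.39, 3.14, 3.14, 3.14, 3.14, 3.14].

## Interface

Orientations are given as a unit quaternion [w, x, y, z].
In Python, from station import readout, viewer, bot gives the robot as it stands. The module is installed in compiled form; this text tells all that it offers.
- The arm moves only by the shell command python3 -m handwheel 'ROWS' [FORCE]. ROWS is JSON, a list of rows, each a list of 3 entries, a list of its own where there are three numbers: the shift along the tool's x, y, z in mm, then the turn, a rotation vector about the tool's x, y, z in degrees, then the gripper command: -1 is fully open, 1 is shut, values between are in proportion. In form: [[[x, y, z], [ax, ay, az], grip], ...]. A call has 1 to 20 rows; each row is the pose to reach, as a shift and turn from the pose commanded when the call began, along the tool's axes at that moment; what a row does not reach only later rows make up. A row lasts 1/12 s, in which the tool goes at most 41.7 mm and 7.16 degrees, less where a joint would pass 70% of its speed; a pose out of reach is approached as far as the arm can. A call with a gripper value outside its range is refused whole. The fingers move at their own pace and stop on an object; FORCE is the grip in N (left out, the last holds). Time passes only in rows, so rows that repeat a pose let the fingers close. It gives the time, the measured TCP pose, the force and the opening at its end, in the units of the state.
- readout.get_obs(): the state, without advancing time (a new reading comes with each control period).
- viewer.read_camera(name): name is "side" or "top"; returns a dict with "frame" (420x560x3 uint8, red, green, blue), "fx", "fy", "cx", "cy" (pixels), "rvec" (rotation vector, rad) and "tvec" (3), from world to camera coordinates, as OpenCV has them. Camera axes: x right, y down, z forward; pixel columns grow to the right and rows downward; lengths in m; the calibration is good to about 2 mm. A picture is of the moment at which its call begins. There is no depth.
- bot.hand_in(): hands the job in, once; it reports no verdict.
Trained networks look in a picture, given as the dict that the camera call returned (one of the last four; its "shot" number tells which), for a name from the list of things; names that differ only in an ending like _2 or _b are one class to them, and where a whole thing is asked for, a point or a joint stands for the part that bears it (a point fixed in the world has none). Each returns a list of dicts, best first, with "score" (0 to 1); they miss things now and then, are a little off and sometimes report something else, mostly with a low value. They report only what shows in the picture. A call takes as long as a camera call.
- viewer.search_frame(picture, target): "rect" ([centre column, centre row, width, height] in pixels, round what is visible of it).
- viewer.outline_of(picture, target): "mask" (420x560 bool, what is visible of it) and "rect" ([centre column, centre row, width, height] in pixels, round what is visible of it).
The state is a dict: "t": time; "q": joint angles; "joint_vel": joint speeds; "joint_torque": joint torques, N m; "eef_pos": TCP position; "tool_rot": TCP orientation; "contact_force": force on the tool from outside, world axes, zero at the start; "torque": the same for the moment, N m; "gripper_width": opening from 0.0 (shut) to 1.0 (fully open).
Only numpy, scipy, OpenCV 4.12 (cv2) and the standard library are available. Lean on these libraries where they do the work, as an engineer would, in place of code of your own. Each camera call takes 0.05 s, during which the arm holds its last target. There are 200 camera calls.

## Task

On the release test rig, pull the sprung striker back by its upright handle until the sear catches it, stopping gently as soon as you feel it come up against the rubber buffer just past the catch, and let go so that it stays cocked by itself; do not let it slip and knock the witness block before then. Then press the trigger paddle down and come away, so that the striker swings home and knocks the white witness block along its track. Do not touch the witness block yourself, and leave the loose things around where they are.

Things in the scene. Friction and masses are not known exactly. Their poses are not given: they have to be found in the camera images.
- rig: Fixed black base plate 250 x 210 mm, 12 mm thick, flat on the table, carrying the whole mechanism. Origin on its underside, 5 mm short of the plate's centre in x; z up. The striker's hub stands at (0, -70) mm in this frame.
- striker: The sprung arm: a level 12 mm steel rod, its centre 36 mm above the table, turning about an upright 36 mm hub with a coil spring. Origin on the hub's axis, 22 mm above the table; y points along the rod to the handle. At rest on a sprung stop the rod points 0.80 rad clockwise (from above) from the rig's +y. Cocking turns it anticlockwise; released, it swings home in under 1 s.
- hub (a point): Top of the striker's hub, on its axis, 52 mm above the table. Behaviour of the striker: the pull needed at the handle, square to the rod, is about 3 N at rest and grows evenly to 6 N at 0.8 rad from rest. The sear catches somewhere between 0.63 and 0.97 rad from rest: a screw sets it, it differs at every start and is not measured.
- catch (a point): Point on the rod's axis 85 mm from the hub, where the sear tooth takes hold. Pushing the tooth aside adds 1 to 2 N at the handle and drops off with a click; then come 2 to 4 mm of play (3 to 6 mm at the handle), then a rubber-faced spring buffer that adds about 2.5 N per mm at the handle. Over 24 N on it (14 N at the handle above the spring's pull) damages it.
- handle (a point): Handle: an upright aluminium post, 16 mm in diameter, free from 46 to 116 mm above the table, 140 mm from the hub's axis; nothing near it is higher than 64 mm. The point lies on its axis, 92 mm above the table. It runs on an arc about the hub with the striker. Let go when caught, it eases back up to 6 mm on to the sear tooth and stays.
- trigger: The trigger: a steel rocker on a level hinge along the rig's y at (-42, 15, 36) mm, where its origin lies. Towards the rig's +x it carries a steel yoke with the sear tooth, which hooks down over the rod, and the buffer; towards -x it ends in the paddle. Its z is vertical at rest; pressing the paddle tilts it, up to 0.28 rad, and lifts the tooth; it springs back.
- trigger_pad (a point): Centre of the top of the trigger's paddle, a ribbed flat pad 34 x 36 mm, 6 mm thick, 62 mm above the table, 45 mm from the trigger's hinge. Pressed straight down it sinks up to 12 mm while its top shifts up to 7 mm towards the rig's -x; with the striker cocked 6 to 18 N is needed, and the striker is let go after about 4 to 9 mm.
- witness: The witness block: white plastic, 22 x 20 x 24 mm, on a track on the base plate beside the resting rod, 95 mm from the hub; origin at the centre of its underside. It stands against the resting rod, slides only away from it (up to 33 mm, along its own +x) and stays where it is knocked to.
- gear: Bystander: brass gear wheel 92 mm across and 10 mm thick with a hub 22 mm high, lying flat. Origin: centre of its underside.
- standoff: Bystander: steel stand-off 22 mm across and 28 mm high, standing on the base plate near its -x +y corner. Origin: centre of its underside.
- lens_cap: Bystander: white lens cap 38 mm across and 14 mm high, on the base plate near its -x -y corner. Origin: centre of its underside.
- driver: Bystander: screwdriver 160 mm long lying on the table beside the rig's +y edge.
- spanner: Bystander: open spanner 150 mm long lying on the table beside the rig's -y edge.
- solvent: Bystander: white bottle 60 mm across, 150 mm high, standing to the left of the rig. Origin: centre of its underside.
- eyepiece: Bystander: black eyepiece 48 mm across, 62 mm high, standing to the right of the rig. Origin: centre of its underside.

How it is judged:
On the way, in this order (a step that is already met when the one before it is completed fails the run):
1. the striker is cocked: held by the sear with the robot off it, at rest, the witness block not yet moved (x of handle in the frame of rig below 0.035 m and contact force between each of the fingers, the arm and striker below 0.3 N and angular speed of striker below 0.1 rad/s and distance of witness from where it was at the start of the episode below 0.004 m), for 0.5 s.
2. the trigger paddle is pressed down (angle between trigger's own z axis and vertical above 0.05 rad), for 0.02 s.
At the end, for the whole second after the job is handed in: The striker is back home and at rest (handle more than 92 mm from the hub along the rig's x; it is 100 mm at rest), the trigger is up again (within 0.04 rad), the witness block has been knocked more than 6 mm along its track, and the robot is off the striker (x of handle in the frame of rig above 0.092 m and angular speed of striker below 0.1 rad/s and angle between trigger's own z axis and vertical below 0.04 rad and distance of witness from where it was at the start of the episode above 0.006 m and contact force between each of the fingers, the arm and striker below 0.3 N); the robot touches nothing.
It fails at once if the striker is forced against the sear or the buffer with more than 24 N while the trigger is up (contact force between striker and trigger above 24 N and angle between trigger's own z axis and vertical below 0.03 rad).
It fails at once if the robot touches the witness block (contact force between any of the fingers, the arm and witness above 0.3 N).
It fails at once if a bystander is moved by more than 15 mm (distance of any of gear, standoff, lens_cap, driver, spanner, solvent, eyepiece from where it was at the start of the episode above 0.015 m).
It also fails if it takes over 69 s, if anything falls off the work surface, if the arm or the gripper's body presses on something with over 40 N, if the wrist force passes 120 N, or if a joint passes its speed limit or range.

## Working session

There is one attempt and no reset: what is moved stays moved. The work goes in short steps, Python scripts to look and compute and a shell command to move; the robot and the scene stay as the last step left them, time stands still between calls to the robot, and variables do not carry over. Pictures are saved under pics/ and viewed, on a budget of 10 in all, crops included, one or two more only if the job needs it, and the job is handed in when it is done.

```bash
mkdir -p pics; cat > h.py <<'E'
import numpy as np, cv2
from station import readout, viewer, bot
def P(c):
    return cv2.Rodrigues(np.array(c["rvec"],float))[0], np.array(c["tvec"],float).ravel()
def proj(c,X):
    K=np.array([[c["fx"],0,c["cx"]],[0,c["fy"],c["cy"]],[0,0,1.]])
    return cv2.projectPoints(np.array(X,float).reshape(-1,3),np.array(c["rvec"],float),np.array(c["tvec"],float),K,None)[0].reshape(-1,2)
def ray(c,u,v,z):
    R,t=P(c); o=-R.T@t; d=R.T@np.array([(u-c["cx"])/c["fx"],(v-c["cy"])/c["fy"],1.])
    return o+d*(z-o[2])/d[2]
E
python3 - <<'E'
from h import *
o=readout.get_obs(); print({k:np.round(v,3) for k,v in o.items()})
ims=[]
for n in("top","side"):
    c=viewer.read_camera(n); R,t=P(c); print(n,c["fx"],c["cx"],c["cy"],-R.T@t,c["frame"].shape)
    cv2.imwrite(f"pics/{n}0.png",cv2.resize(c["frame"][:,:,::-1],(800,600)))
    for k in["rig","hub","catch","handle","trigger","trigger_pad","witness","gear","standoff","lens_cap","solvent","eyepiece"]:
        print(k,[(round(d["score"],2),np.round(d["rect"],1).tolist()) for d in viewer.search_frame(c,k)[:2]])
E
```

```text
{'t': np.float64(0.0), 'q': array([-1.412,  0.478,  0.022,  1.556, -0.011,  1.109, -0.083]), 'joint_vel': array([-0.001, -0.001,  0.002, -0.   , -0.   , -0.   , -0.001]), 'joint_torque': array([ 0.0000e+00, -5.9646e+01,  1.6080e+00, -2.8121e+01,  1.2000e-02,
        9.0000e-03,  0.0000e+00]), 'eef_pos': array([0.178, 0.651, 0.23 ]), 'tool_rot': array([-0.   ,  0.133,  0.991, -0.001]), 'contact_force': array([-0.096,  0.066, -0.496]), 'torque': array([-0.017,  0.048, -0.074]), 'gripper_width': np.float64(0.999)}
top 387.1965143505752 277.50527701174536 207.5697874090201 [0.36410599 0.00779773 1.09619651] (420, 560, 3)
rig [(0.97, [277.6, 185.3, 81.4, 100.5])]
hub [(0.58, [291.1, 165.9, 38.9, 59.4])]
catch [(0.9, [291.3, 165.2, 44.6, 58.3])]
handle [(0.58, [293.3, 165.9, 40.4, 58.3])]
trigger [(0.83, [268.2, 195.2, 16.2, 49.7])]
trigger_pad [(0.65, [269.4, 198.2, 16.2, 47.5])]
witness [(0.58, [287.4, 155.6, 11.8, 10.3]), (0.37, [111.7, 212.4, 38.5, 24.0])]
gear [(0.82, [416.5, 201.3, 32.3, 30.0])]
standoff []
lens_cap [(0.51, [301.5, 220.7, 14.3, 13.8])]
solvent [(0.7, [291.2, 166.8, 4
[... 181 characters left out ...]
 0.75049298] (420, 560, 3)
rig [(0.96, [307.1, 221.8, 99.9, 81.5])]
hub [(0.88, [321.5, 209.9, 23.3, 56.9]), (0.32, [385.2, 309.0, 43.8, 29.6])]
catch [(0.58, [317.9, 209.9, 22.6, 55.4])]
handle [(0.54, [319.9, 209.6, 25.3, 58.8])]
trigger [(0.86, [290.0, 214.1, 41.0, 18.2])]
trigger_pad [(0.55, [289.2, 215.1, 36.5, 14.1]), (0.34, [333.3, 250.4, 41.2, 24.0])]
witness [(0.55, [329.6, 215.0, 8.5, 8.4])]
gear [(0.68, [385.9, 308.3, 41.1, 32.8])]
standoff [(0.35, [334.9, 250.0, 42.5, 25.0])]
lens_cap [(0.49, [267.1, 215.9, 8.9, 10.5]), (0.44, [289.9, 241.0, 13.9, 10.6])]
solvent [(0.83, [211.7, 166.4, 12.5, 40.9])]
eyepiece [(0.72, [347.2, 321.6, 24.0, 32.9]), (0.66, [387.9, 308.4, 40.1, 31.2])]
```

```bash
python3 - <<'E'
from h import *
for n,(x,y,w,h) in dict(top=(210,120,130,130),side=(230,150,160,120)).items():
    c=viewer.read_camera(n); f=c["frame"][y:y+h,x:x+w,::-1]; s=600/h if n=="top" else 5
    cv2.imwrite(f"pics/{n}1.png",cv2.resize(f,None,fx=s,fy=s,interpolation=cv2.INTER_CUBIC))
c=viewer.read_camera("top")
for k in("rig","trigger","handle"):
    d=viewer.outline_of(c,k)
    if d:
        m=d[0]["mask"].astype(np.uint8); r=cv2.minAreaRect(cv2.findNonZero(m)); print(k,m.sum(),r)
        z=dict(rig=.012,trigger=.06,handle=.04)[k]
        print([np.round(ray(c,*p,z)[:2],3).tolist() for p in cv2.boxPoints(r)])
E
```

```text
rig 6295 ((278.5690612792969, 182.77880859375), (75.4951400756836, 91.69444274902344), 7.883139610290527)
[[0.485, 0.116], [0.75, 0.079], [0.716, -0.138], [0.452, -0.093]]
trigger 484 ((270.84619140625, 195.73077392578125), (13.51978588104248, 46.38899230957031), 7.125016689300537)
[[0.492, 0.041], [0.619, 0.023], [0.614, -0.014], [0.487, 0.004]]
handle 464 ((287.7469482421875, 165.18701171875), (68.04029846191406, 14.615029335021973), 53.530765533447266)
[[0.71, 0.037], [0.735, 0.004], [0.575, -0.106], [0.551, -0.073]]
```

View pics/top1.png

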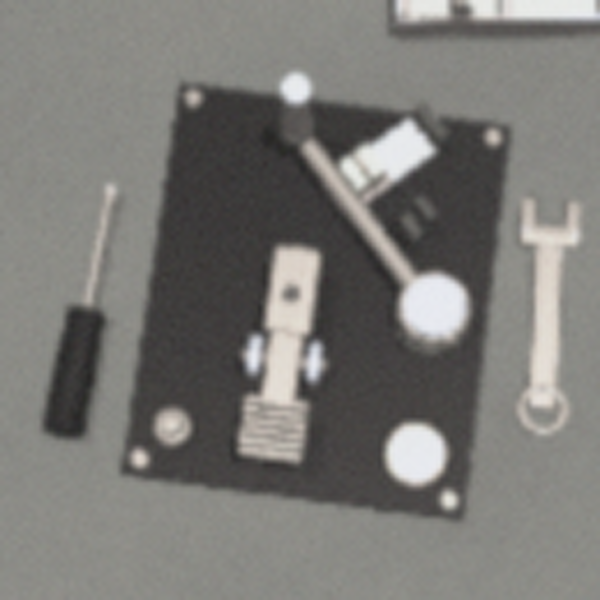

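View pics/side1.png

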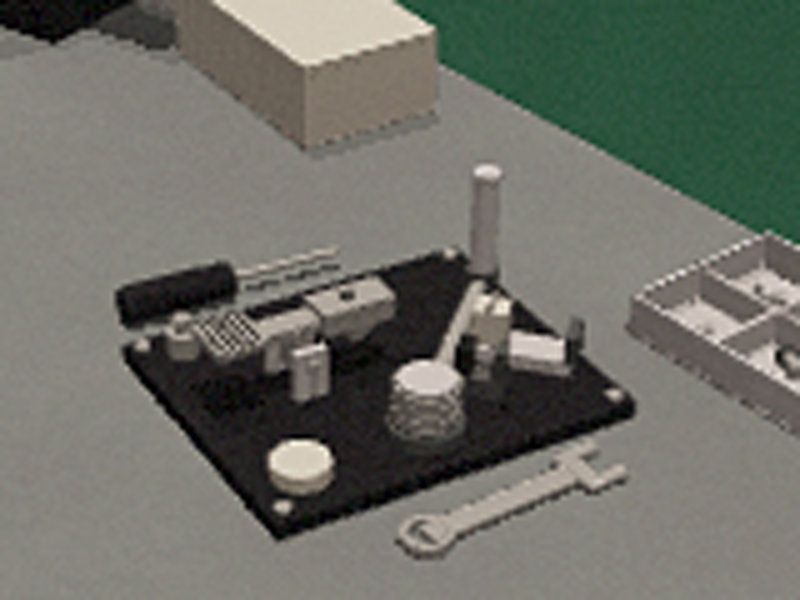

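```bash
cat > fit.py <<'E'
from h import *
from scipy.optimize import least_squares
def ct(p): s=600/130; return ((p[0]+.5)/s-.5+210,(p[1]+.5)/s-.5+120)
def cs(p): return ((p[0]+.5)/5-.5+230,(p[1]+.5)/5-.5+150)
hd=(140*np.sin(.8),-70+140*np.cos(.8))
T={(130,105,12):(182,85),(130,-105,12):(510,127),(-120,-105,12):(462,518),(-120,105,12):(122,472),(0,-70,52):(433,303),(*hd,116):(296,87),(-87,15,62):(273,430)}
S={(130,105,12):(452,248),(130,-105,12):(634,408),(-120,-105,12):(280,538),(-120,105,12):(124,348),(0,-70,52):(428,378),(*hd,116):(487,173),(-87,15,62):(226,332)}
# plate centre is at rig x=+5
C={n:viewer.read_camera(n) for n in("top","side")}
def W(q,X):
    c,s=np.cos(q[2]),np.sin(q[2]); X=np.array(X,float)/1e3
    return np.c_[q[0]+c*X[:,0]-s*X[:,1],q[1]+s*X[:,0]+c*X[:,1],X[:,2]]
def res(q):
    return np.r_[(proj(C["top"],W(q,list(T)))-[ct(p) for p in T.values()]).ravel(),(proj(C["side"],W(q,list(S)))-[cs(p) for p in S.values()]).ravel()]
r=least_squares(res,[.6,-.01,-.15],loss="soft_l1"); q=r.x
print(q,np.round(r.fun.reshape(-1,2),1).tolist())
for n,X in dict(hub=(0,-70,52),handle=(*hd,92),pad=(-87,15,62),side=(0,0,0)).items(): print(n,W(q,[X]).round(4))
for f in (0,7),(7,14):
    pass
np.save("q.npy",q)
E
python3 fit.py
```

```text
[ 0.58869967 -0.00828954 -0.15133336] [[-0.4, -0.1], [0.2, 0.2], [0.2, 0.7], [-0.2, 0.8], [0.5, 1.2], [-0.2, 1.1], [0.2, 0.2], [0.8, -0.8], [1.2, -1.8], [-0.2, -2.8], [-0.1, -1.0], [0.4, -0.4], [0.3, -0.7], [1.2, -0.1]]
hub [[ 0.5781 -0.0775  0.052 ]]
handle [[0.6921 0.0038 0.092 ]]
pad [[0.505  0.0197 0.062 ]]
side [[ 0.5887 -0.0083  0.    ]]
```

```bash
cat > mv.py <<'E'
# world goal (m, tool y direction angle deg) -> shift in tool axes
from h import *
from scipy.spatial.transform import Rotation as Ro
def plan(g,ang=None):
    o=readout.get_obs(); w,x,y,z=o["tool_rot"]; R=Ro.from_quat([x,y,z,w])
    M=R.as_matrix(); print("t",round(float(o["t"]),2),"tcp",o["eef_pos"].round(4),"yang",np.degrees(np.arctan2(M[1,1],M[0,1])).round(1),"F",np.round(o["contact_force"],2),"q",np.round(o["q"],2),"w",round(float(o["gripper_width"]),3))
    if g is not None: print("shift mm",(M.T@(np.array(g)-o["eef_pos"])*1e3).round(1))
    if ang is not None:
        a=np.radians(ang); y=np.array([np.cos(a),np.sin(a),0]); zz=np.array([0,0,-1.]); G=np.c_[np.cross(y,zz),y,zz]
        print("turn",np.degrees((R.inv()*Ro.from_matrix(G)).as_rotvec()).round(1))
q=np.load("q.npy") if __import__("os").path.exists("q.npy") else None
def rig(x,y,z):
    c,s=np.cos(q[2]),np.sin(q[2]); return np.array([q[0]+(c*x-s*y)/1e3,q[1]+(s*x+c*y)/1e3,z/1e3])
def hnd(a,z=72,r=140): return rig(r*np.sin(.8-a),-70+r*np.cos(.8-a),z)
def yang(a): return np.degrees(q[2]+a-.8)
E
python3 -c "
from mv import *
plan(hnd(0,230),yang(0))"
```

```text
t 1.7 tcp [0.178  0.6511 0.2313] yang 74.7 F [0.35 0.56 0.83] q [-1.41  0.48  0.02  1.56 -0.01  1.11 -0.08] w 1.0
shift mm [-666.7 -488.9    1.3]
turn [  0.   -0.  129.2]
```

```bash
python3 -m handwheel '[[[-667,-489,0],[0,0,129],0],[[-667,-489,0],[0,0,129],0],[[-667,-489,0],[0,0,129],0],[[-667,-489,0],[0,0,129],0],[[-667,-489,0],[0,0,129],0],[[-667,-489,0],[0,0,129],0],[[-667,-489,0],[0,0,129],0],[[-667,-489,0],[0,0,129],0],[[-667,-489,0],[0,0,129],0],[[-667,-489,0],[0,0,129],0],[[-667,-489,0],[0,0,129],0],[[-667,-489,0],[0,0,129],0],[[-667,-489,0],[0,0,129],0],[[-667,-489,0],[0,0,129],0],[[-667,-489,0],[0,0,129],0],[[-667,-489,0],[0,0,129],0],[[-667,-489,0],[0,0,129],0],[[-667,-489,0],[0,0,129],0],[[-667,-489,0],[0,0,129],0],[[-667,-489,0],[0,0,129],0]]' 30
python3 -c "
from mv import *
plan(hnd(0,230),yang(0))"
```

```text
t: 3.37
eef_pos: [0.6937, 0.001, 0.2312]
tool_rot: [0.0, 0.952, 0.306, 0.0]
contact_force: [0.6, 1.1, -0.2]
gripper_width: 0.497
t 3.37 tcp [0.6937 0.001  0.2312] yang -54.4 F [ 0.64  1.11 -0.18] q [-0.53  0.58  0.67  1.54 -0.38  1.15 -0.73] w 0.497
shift mm [ 0.3 -3.2  1.2]
turn [0.1 0.  0.1]
```

```bash
python3 -m handwheel '[[[0,-3,40],[0,0,0],0],[[0,-3,80],[0,0,0],0],[[0,-3,92],[0,0,0],0],[[0,-3,92],[0,0,0],0]]'
python3 - <<'E'
from mv import *
plan(hnd(0,72),yang(0))
a=viewer.read_camera("side");b=viewer.read_camera("top")
f=a["frame"][130:230,270:370,::-1];g=b["frame"][110:210,240:340,::-1]
cv2.imwrite("pics/a2.png",cv2.resize(np.hstack([f,g]),None,fx=4,fy=4,interpolation=cv2.INTER_CUBIC))
E
```

```text
t: 3.7
eef_pos: [0.6879, 0.0069, 0.1353]
tool_rot: [-0.001, 0.952, 0.307, -0.004]
contact_force: [-0.4, 0.3, 1.2]
gripper_width: 0.502
t 3.7 tcp [0.6879 0.0069 0.1353] yang -54.3 F [-0.38  0.27  1.25] q [-0.51  0.67  0.62  1.63 -0.44  0.99 -0.69] w 0.502
shift mm [ 2.   5.2 63.3]
turn [-0.3  0.4  0.3]
```

View pics/a2.png

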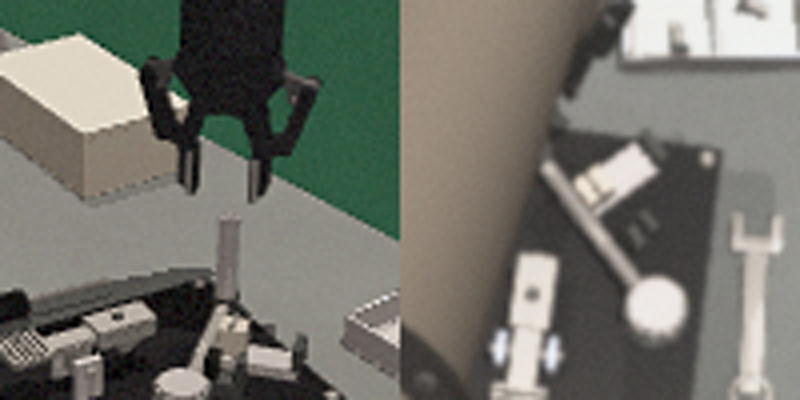

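```bash
python3 -m handwheel '[[[0,0,0],[0,0,0],0],[[0,0,0],[0,0,0],0],[[0,0,0],[0,0,0],0],[[0,0,0],[0,0,0],0]]'
python3 -c "
from mv import *
plan(hnd(0,72),yang(0))"
```

```text
t: 4.13
eef_pos: [0.6913, 0.0062, 0.1408]
tool_rot: [0.0, 0.952, 0.307, 0.001]
contact_force: [0.1, -0.4, -1.2]
gripper_width: 0.503
t 4.13 tcp [0.6913 0.0062 0.1408] yang -54.3 F [ 0.12 -0.43 -1.21] q [-0.51  0.67  0.62  1.62 -0.44  0.99 -0.69] w 0.503
shift mm [-0.9  2.4 68.8]
turn [ 0.1 -0.1  0.2]
```

```bash
python3 -m handwheel '[[[0,2,15],[0,0,0],0],[[0,2,30],[0,0,0],0],[[0,2,45],[0,0,0],0],[[0,2,58],[0,0,0],0],[[0,2,68],[0,0,0],0],[[0,2,68],[0,0,0],0],[[0,2,68],[0,0,0],0],[[0,2,68],[0,0,0],0],[[0,2,68],[0,0,0],0.25],[[0,2,68],[0,0,0],0.25],[[0,2,68],[0,0,0],0.25],[[0,2,68],[0,0,0],0.25]]'
python3 - <<'E'
from mv import *
plan(hnd(0,72),yang(0))
F=[]
for i in range(6):
    a=viewer.read_camera("side"); o=readout.get_obs(); F.append(np.r_[o["contact_force"],o["eef_pos"]*1e3])
print(np.round(F,1))
cv2.imwrite("pics/a3.png",cv2.resize(a["frame"][150:250,270:370,::-1],None,fx=5,fy=5,interpolation=cv2.INTER_CUBIC))
E
```

```text
t: 5.13
eef_pos: [0.6921, 0.0044, 0.0718]
tool_rot: [0.0, 0.952, 0.307, 0.0]
contact_force: [-0.7, -0.0, 0.0]
gripper_width: 0.372
t 5.13 tcp [0.6921 0.0044 0.0718] yang -54.3 F [-0.72 -0.02  0.03] q [-0.47  0.74  0.57  1.66 -0.49  0.89 -0.65] w 0.372
shift mm [-0.4  0.5 -0.2]
turn [ 0.  -0.   0.2]
[[-7.000e-01 -1.000e-01  1.000e-01  6.920e+02  4.500e+00  7.160e+01]
 [-2.000e-01 -0.000e+00 -1.000e-01  6.919e+02  4.500e+00  7.150e+01]
 [-1.000e-01 -1.000e+00  4.000e-01  6.919e+02  4.400e+00  7.150e+01]
 [ 1.000e-01 -2.000e-01  5.000e-01  6.919e+02  4.400e+00  7.140e+01]
 [-4.000e-01  1.000e-01 -5.000e-01  6.919e+02  4.400e+00  7.130e+01]
 [-6.000e-01 -2.000e-01  1.000e-01  6.918e+02  4.400e+00  7.130e+01]]
```

View pics/a3.png

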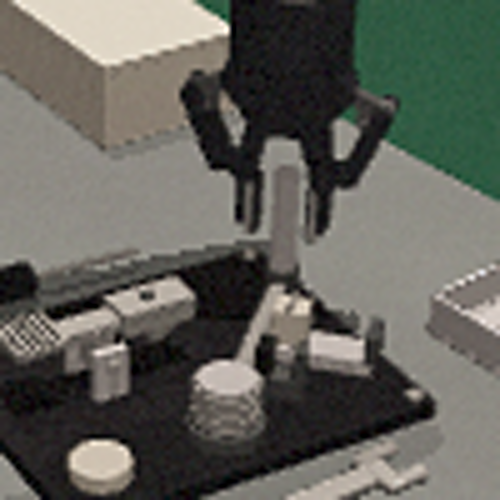

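```bash
python3 -m handwheel '[[[0,-2.4,0],[0,0,-1],0.25],[[-0.1,-4.9,0],[0,0,-2],0.25],[[-0.2,-7.3,0],[0,0,-3],0.25],[[-0.3,-9.8,0],[0,0,-4],0.25],[[-0.5,-12.2,0],[0,0,-5],0.25],[[-0.8,-14.6,0],[0,0,-6],0.25],[[-1.4,-19.5,0],[0,0,-8],0.25],[[-2.1,-24.3,0],[0,0,-10],0.25],[[-3.1,-29.1,0],[0,0,-12],0.25],[[-4.2,-33.9,0],[0,0,-14],0.25],[[-5.4,-38.6,0],[0,0,-16],0.25],[[-6.9,-43.3,0],[0,0,-18],0.25],[[-8.4,-47.9,0],[0,0,-20],0.25],[[-8.4,-47.9,0],[0,0,-20],0.25],[[-8.4,-47.9,0],[0,0,-20],0.25],[[-8.4,-47.9,0],[0,0,-20],0.25]]'
cat > ft.py <<'E'
from mv import *
plan(None)
F=[]
for i in range(4):
    a=viewer.read_camera("side"); o=readout.get_obs(); F.append(np.r_[o["contact_force"],o["eef_pos"]*1e3])
F=np.mean(F,0); p=F[3:]/1e3; h=rig(0,-70,72); d=p-h; d[2]=0
r=np.linalg.norm(d); t=np.array([-d[1],d[0],0])/r
print("r",round(r*1e3,1),"ang from rest deg",round(np.degrees(np.arctan2(d[1],d[0])-(np.pi/2+q[2]-.8)),2),"Fpull",round(-F[:3]@t,2),"Frad",round(F[:3]@d/r,2),"Fz",round(F[2],2),"z",round(p[2],4))
E
python3 ft.py
```

```text
t: 6.77
eef_pos: [0.6572, 0.0383, 0.0713]
tool_rot: [0.0, 0.884, 0.467, 0.0]
contact_force: [3.3, -2.3, -2.0]
gripper_width: 0.377
t 6.77 tcp [0.6572 0.0383 0.0713] yang -34.3 F [ 3.25 -2.3  -1.96] q [-0.49  0.68  0.49  1.74 -0.41  0.82 -0.41] w 0.377
r 140.1 ang from rest deg 20.11 Fpull 3.75 Frad -0.49 Fz -1.76 z 0.0713
```

```bash
python3 -m handwheel '[[[0,-2.4,0],[0,0,-1],0.25],[[-0.1,-4.9,0],[0,0,-2],0.25],[[-0.2,-7.3,0],[0,0,-3],0.25],[[-0.3,-9.8,0],[0,0,-4],0.25],[[-0.5,-12.2,0],[0,0,-5],0.25],[[-0.8,-14.6,0],[0,0,-6],0.25],[[-1,-17.1,0],[0,0,-7],0.25],[[-1.4,-19.5,0],[0,0,-8],0.25],[[-1.7,-21.9,0],[0,0,-9],0.25],[[-2.1,-24.3,0],[0,0,-10],0.25],[[-2.6,-26.7,0],[0,0,-11],0.25],[[-3.1,-29.1,0],[0,0,-12],0.25],[[-3.6,-31.5,0],[0,0,-13],0.25],[[-4.2,-33.9,0],[0,0,-14],0.25],[[-4.2,-33.9,0],[0,0,-14],0.25],[[-4.2,-33.9,0],[0,0,-14],0.25],[[-4.2,-33.9,0],[0,0,-14],0.25]]'
python3 ft.py
```

```text
t: 8.38
eef_pos: [0.6268, 0.0539, 0.0713]
tool_rot: [0.0, 0.821, 0.571, 0.0]
contact_force: [4.5, -3.5, -2.0]
gripper_width: 0.375
t 8.38 tcp [0.6268 0.0539 0.0713] yang -20.3 F [ 4.46 -3.52 -2.  ] q [-0.49  0.62  0.43  1.82 -0.35  0.78 -0.24] w 0.375
r 140.2 ang from rest deg 34.18 Fpull 4.4 Frad -2.19 Fz -1.83 z 0.0713
```

```bash
cat > st.py <<'E'
import sys
from mv import *
F=[]
for i in range(2):
    o=readout.get_obs(); F.append(np.r_[o["contact_force"],o["eef_pos"]*1e3])
    if i==0: viewer.read_camera("side")
F=np.mean(F,0); p=F[3:]/1e3; d=p-rig(0,-70,72); d[2]=0
r=np.linalg.norm(d); t=np.array([-d[1],d[0],0])/r; f=-F[:3]@t
print("r",round(r*1e3,1),"ang",round(np.degrees(np.arctan2(d[1],d[0])-(np.pi/2+q[2]-.8)),2),"Fp",round(f,2),"Fr",round(F[:3]@d/r,2),"z",round(p[2],4),"t",round(float(o["t"]),2))
sys.exit(f>float(sys.argv[1]))
E
S(){ :; }
python3 -m handwheel '[[[0,-1.2,0],[0,0,-0.5],0.25],[[0,-2.4,0],[0,0,-1],0.25],[[-0.1,-3.7,0],[0,0,-1.5],0.25],[[-0.1,-4.9,0],[0,0,-2],0.25],[[-0.1,-4.9,0],[0,0,-2],0.25]]' >/dev/null; python3 st.py 8 &&
python3 -m handwheel '[[[0,-1.2,0],[0,0,-0.5],0.25],[[0,-1.2,0],[0,0,-0.5],0.25]]' >/dev/null && python3 st.py 8 &&
python3 -m handwheel '[[[0,-1.2,0],[0,0,-0.5],0.25],[[0,-1.2,0],[0,0,-0.5],0.25]]' >/dev/null && python3 st.py 8 &&
python3 -m handwheel '[[[0,-1.2,0],[0,0,-0.5],0.25],[[0,-1.2,0],[0,0,-0.5],0.25]]' >/dev/null && python3 st.py 8 &&
python3 -m handwheel '[[[0,-1.2,0],[0,0,-0.5],0.25],[[0,-1.2,0],[0,0,-0.5],0.25]]' >/dev/null && python3 st.py 8 &&
python3 -m handwheel '[[[0,-1.2,0],[0,0,-0.5],0.25],[[0,-1.2,0],[0,0,-0.5],0.25]]' >/dev/null && python3 st.py 8 &&
python3 -m handwheel '[[[0,-1.2,0],[0,0,-0.5],0.25],[[0,-1.2,0],[0,0,-0.5],0.25]]' >/dev/null && python3 st.py 8 &&
python3 -m handwheel '[[[0,-1.2,0],[0,0,-0.5],0.25],[[0,-1.2,0],[0,0,-0.5],0.25]]' >/dev/null && python3 st.py 8 &&
python3 -m handwheel '[[[0,-1.2,0],[0,0,-0.5],0.25],[[0,-1.2,0],[0,0,-0.5],0.25]]' >/dev/null && python3 st.py 8
```

```text
r 140.1 ang 36.05 Fp 6.37 Fr -2.07 z 0.0713 t 9.05False
```

```bash
sed -i 's/sys.exit(\(.*\))$/sys.exit(int(\1))/' st.py
python3 -m handwheel '[[[0,-1.2,0],[0,0,-0.5],0.25],[[0,-1.2,0],[0,0,-0.5],0.25]]' >/dev/null && python3 st.py 8 &&
python3 -m handwheel '[[[0,-1.2,0],[0,0,-0.5],0.25],[[0,-1.2,0],[0,0,-0.5],0.25]]' >/dev/null && python3 st.py 8 &&
python3 -m handwheel '[[[0,-1.2,0],[0,0,-0.5],0.25],[[0,-1.2,0],[0,0,-0.5],0.25]]' >/dev/null && python3 st.py 8 &&
python3 -m handwheel '[[[0,-1.2,0],[0,0,-0.5],0.25],[[0,-1.2,0],[0,0,-0.5],0.25]]' >/dev/null && python3 st.py 8 &&
python3 -m handwheel '[[[0,-1.2,0],[0,0,-0.5],0.25],[[0,-1.2,0],[0,0,-0.5],0.25]]' >/dev/null && python3 st.py 8 &&
python3 -m handwheel '[[[0,-1.2,0],[0,0,-0.5],0.25],[[0,-1.2,0],[0,0,-0.5],0.25]]' >/dev/null && python3 st.py 8 &&
python3 -m handwheel '[[[0,-1.2,0],[0,0,-0.5],0.25],[[0,-1.2,0],[0,0,-0.5],0.25]]' >/dev/null && python3 st.py 8 &&
python3 -m handwheel '[[[0,-1.2,0],[0,0,-0.5],0.25],[[0,-1.2,0],[0,0,-0.5],0.25]]' >/dev/null && python3 st.py 8 &&
python3 -m handwheel '[[[0,-1.2,0],[0,0,-0.5],0.25],[[0,-1.2,0],[0,0,-0.5],0.25]]' >/dev/null && python3 st.py 8 &&
python3 -m handwheel '[[[0,-1.2,0],[0,0,-0.5],0.25],[[0,-1.2,0],[0,0,-0.5],0.25]]' >/dev/null && python3 st.py 8 &&
python3 -m handwheel '[[[0,-1.2,0],[0,0,-0.5],0.25],[[0,-1.2,0],[0,0,-0.5],0.25]]' >/dev/null && python3 st.py 8 &&
python3 -m handwheel '[[[0,-1.2,0],[0,0,-0.5],0.25],[[0,-1.2,0],[0,0,-0.5],0.25]]' >/dev/null && python3 st.py 8
```

```text
r 140.1 ang 36.51 Fp 6.37 Fr -1.28 z 0.0713 t 9.27
r 140.1 ang 36.96 Fp 6.54 Fr -1.36 z 0.0713 t 9.48
r 140.1 ang 37.46 Fp 6.07 Fr -2.1 z 0.0713 t 9.7
r 140.1 ang 37.94 Fp 6.06 Fr -2.35 z 0.0713 t 9.92
r 140.0 ang 38.38 Fp 7.34 Fr -2.13 z 0.0713 t 10.13
r 140.1 ang 38.87 Fp 6.34 Fr -2.14 z 0.0713 t 10.35
r 140.1 ang 39.33 Fp 6.93 Fr -2.13 z 0.0713 t 10.57
r 140.0 ang 39.79 Fp 6.56 Fr -2.19 z 0.0713 t 10.78
r 140.0 ang 40.26 Fp 7.97 Fr -2.04 z 0.0714 t 11.0
r 140.0 ang 40.73 Fp 6.85 Fr -2.42 z 0.0714 t 11.22
r 140.0 ang 41.23 Fp 6.43 Fr -2.22 z 0.0713 t 11.43
r 140.0 ang 41.67 Fp 8.28 Fr -2.62 z 0.0714 t 11.65
```

```bash
sed -i 's/range(2)/range(3)/; s/if i==0/if i<2/' st.py
python3 st.py 9.5 &&
python3 -m handwheel '[[[0,-1.2,0],[0,0,-0.5],0.25],[[0,-1.2,0],[0,0,-0.5],0.25]]' >/dev/null && python3 st.py 9.5 &&
python3 -m handwheel '[[[0,-1.2,0],[0,0,-0.5],0.25],[[0,-1.2,0],[0,0,-0.5],0.25]]' >/dev/null && python3 st.py 9.5 &&
python3 -m handwheel '[[[0,-1.2,0],[0,0,-0.5],0.25],[[0,-1.2,0],[0,0,-0.5],0.25]]' >/dev/null && python3 st.py 9.5 &&
python3 -m handwheel '[[[0,-1.2,0],[0,0,-0.5],0.25],[[0,-1.2,0],[0,0,-0.5],0.25]]' >/dev/null && python3 st.py 9.5 &&
python3 -m handwheel '[[[0,-1.2,0],[0,0,-0.5],0.25],[[0,-1.2,0],[0,0,-0.5],0.25]]' >/dev/null && python3 st.py 9.5 &&
python3 -m handwheel '[[[0,-1.2,0],[0,0,-0.5],0.25],[[0,-1.2,0],[0,0,-0.5],0.25]]' >/dev/null && python3 st.py 9.5 &&
python3 -m handwheel '[[[0,-1.2,0],[0,0,-0.5],0.25],[[0,-1.2,0],[0,0,-0.5],0.25]]' >/dev/null && python3 st.py 9.5
```

```text
r 140.0 ang 41.68 Fp 8.17 Fr -2.56 z 0.0714 t 11.75
r 140.0 ang 42.11 Fp 7.98 Fr -2.35 z 0.0714 t 12.02
r 140.0 ang 42.63 Fp 7.96 Fr -2.52 z 0.0714 t 12.28
r 140.0 ang 43.08 Fp 8.01 Fr -2.9 z 0.0714 t 12.55
r 140.0 ang 43.52 Fp 8.38 Fr -2.77 z 0.0714 t 12.82
r 139.9 ang 43.98 Fp 8.88 Fr -2.56 z 0.0714 t 13.08
r 140.0 ang 44.5 Fp 8.34 Fr -2.98 z 0.0715 t 13.35
r 140.0 ang 45.04 Fp 7.61 Fr -3.03 z 0.0715 t 13.62
```

```bash

python3 -m handwheel '[[[0,-1.2,0],[0,0,-0.5],0.25],[[0,-1.2,0],[0,0,-0.5],0.25]]' >/dev/null && python3 st.py 10 &&
python3 -m handwheel '[[[0,-1.2,0],[0,0,-0.5],0.25],[[0,-1.2,0],[0,0,-0.5],0.25]]' >/dev/null && python3 st.py 10 &&
python3 -m handwheel '[[[0,-1.2,0],[0,0,-0.5],0.25],[[0,-1.2,0],[0,0,-0.5],0.25]]' >/dev/null && python3 st.py 10 &&
python3 -m handwheel '[[[0,-1.2,0],[0,0,-0.5],0.25],[[0,-1.2,0],[0,0,-0.5],0.25]]' >/dev/null && python3 st.py 10 &&
python3 -m handwheel '[[[0,-1.2,0],[0,0,-0.5],0.25],[[0,-1.2,0],[0,0,-0.5],0.25]]' >/dev/null && python3 st.py 10 &&
python3 -m handwheel '[[[0,-1.2,0],[0,0,-0.5],0.25],[[0,-1.2,0],[0,0,-0.5],0.25]]' >/dev/null && python3 st.py 10
```

```text
r 140.0 ang 45.62 Fp 6.99 Fr -2.54 z 0.0714 t 13.88
r 140.0 ang 46.17 Fp 6.85 Fr -3.0 z 0.0714 t 14.15
r 140.0 ang 46.64 Fp 6.37 Fr -3.27 z 0.0714 t 14.42
r 140.1 ang 47.09 Fp 6.79 Fr -2.92 z 0.0715 t 14.68
r 140.1 ang 47.6 Fp 6.64 Fr -2.69 z 0.0715 t 14.95
r 140.1 ang 48.08 Fp 6.24 Fr -2.98 z 0.0715 t 15.22
```

```bash

python3 -m handwheel '[[[0,-1.0,0],[0,0,-0.4],0.25],[[0,-1.0,0],[0,0,-0.4],0.25]]' >/dev/null && python3 st.py 9 &&
python3 -m handwheel '[[[0,-1.0,0],[0,0,-0.4],0.25],[[0,-1.0,0],[0,0,-0.4],0.25]]' >/dev/null && python3 st.py 9 &&
python3 -m handwheel '[[[0,-1.0,0],[0,0,-0.4],0.25],[[0,-1.0,0],[0,0,-0.4],0.25]]' >/dev/null && python3 st.py 9 &&
python3 -m handwheel '[[[0,-1.0,0],[0,0,-0.4],0.25],[[0,-1.0,0],[0,0,-0.4],0.25]]' >/dev/null && python3 st.py 9 &&
python3 -m handwheel '[[[0,-1.0,0],[0,0,-0.4],0.25],[[0,-1.0,0],[0,0,-0.4],0.25]]' >/dev/null && python3 st.py 9
```

```text
r 140.1 ang 48.45 Fp 6.72 Fr -2.46 z 0.0715 t 15.48
r 140.1 ang 48.86 Fp 6.44 Fr -3.24 z 0.0715 t 15.75
r 140.1 ang 49.25 Fp 6.76 Fr -3.22 z 0.0715 t 16.02
r 140.1 ang 49.63 Fp 6.73 Fr -2.83 z 0.0716 t 16.28
r 140.1 ang 50.07 Fp 6.42 Fr -3.12 z 0.0715 t 16.55
```

```bash
python3 - <<'E'
from mv import *
a=viewer.read_camera("side");b=viewer.read_camera("top")
f=a["frame"][165:245,255:355,::-1];g=b["frame"][130:230,230:330,::-1]
cv2.imwrite("pics/a4.png",np.hstack([cv2.resize(x,(400,int(400*x.shape[0]/100)),interpolation=cv2.INTER_CUBIC)[:320] for x in(f,g)]))
E
```

```text
(no output)
```

View pics/a4.png

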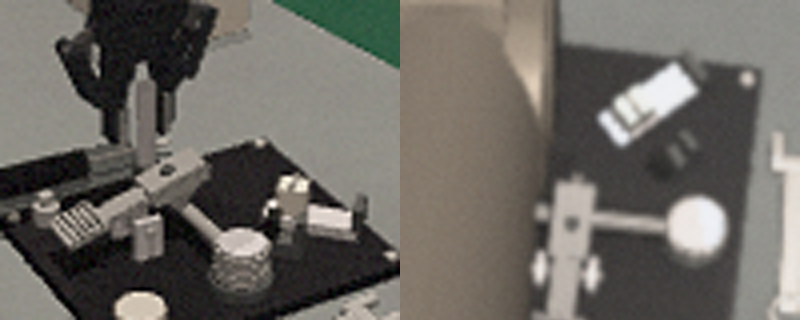

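```bash

python3 -m handwheel '[[[0,-1.0,0],[0,0,-0.4],0.25],[[0,-1.0,0],[0,0,-0.4],0.25]]' >/dev/null && python3 st.py 9 &&
python3 -m handwheel '[[[0,-1.0,0],[0,0,-0.4],0.25],[[0,-1.0,0],[0,0,-0.4],0.25]]' >/dev/null && python3 st.py 9 &&
python3 -m handwheel '[[[0,-1.0,0],[0,0,-0.4],0.25],[[0,-1.0,0],[0,0,-0.4],0.25]]' >/dev/null && python3 st.py 9 &&
python3 -m handwheel '[[[0,-1.0,0],[0,0,-0.4],0.25],[[0,-1.0,0],[0,0,-0.4],0.25]]' >/dev/null && python3 st.py 9 &&
python3 -m handwheel '[[[0,-1.0,0],[0,0,-0.4],0.25],[[0,-1.0,0],[0,0,-0.4],0.25]]' >/dev/null && python3 st.py 9 &&
python3 -m handwheel '[[[0,-1.0,0],[0,0,-0.4],0.25],[[0,-1.0,0],[0,0,-0.4],0.25]]' >/dev/null && python3 st.py 9 &&
python3 -m handwheel '[[[0,-1.0,0],[0,0,-0.4],0.25],[[0,-1.0,0],[0,0,-0.4],0.25]]' >/dev/null && python3 st.py 9
```

```text
r 140.2 ang 50.53 Fp 6.72 Fr -2.81 z 0.0716 t 16.92
r 140.2 ang 50.93 Fp 6.35 Fr -3.31 z 0.0716 t 17.18
r 140.2 ang 51.4 Fp 5.8 Fr -2.71 z 0.0716 t 17.45
r 140.2 ang 51.85 Fp 5.15 Fr -3.16 z 0.0716 t 17.72
r 140.3 ang 52.29 Fp 5.02 Fr -3.33 z 0.0716 t 17.98
r 140.3 ang 52.74 Fp 4.35 Fr -2.88 z 0.0716 t 18.25
r 140.4 ang 53.18 Fp 4.22 Fr -2.94 z 0.0716 t 18.52
```

```bash
python3 ft.py; python3 - <<'E'
from mv import *
a=viewer.read_camera("side")
p=proj(a,[rig(140*np.sin(.8-np.radians(d)),-70+140*np.cos(.8-np.radians(d)),116) for d in (44,46,48,50,52,54)])
print(p.round(1).tolist(), readout.get_obs()["eef_pos"])
cv2.imwrite("pics/a5.png",cv2.resize(a["frame"][160:240,260:350,::-1],None,fx=7,fy=7,interpolation=cv2.INTER_CUBIC))
E
```

```text
t 18.52 tcp [0.5814 0.0629 0.0716] yang -1.0 F [ 4.87 -2.88 -1.15] q [-0.47  0.55  0.34  1.92 -0.27  0.72  0.01] w 0.377
r 140.3 ang from rest deg 53.18 Fpull 4.74 Frad -2.95 Fz -1.43 z 0.0716
[[293.8, 185.0], [292.4, 185.4], [291.0, 185.7], [289.7, 186.2], [288.4, 186.6], [287.1, 187.1]] [0.58139393 0.06281517 0.07159127]
```

View pics/a5.png

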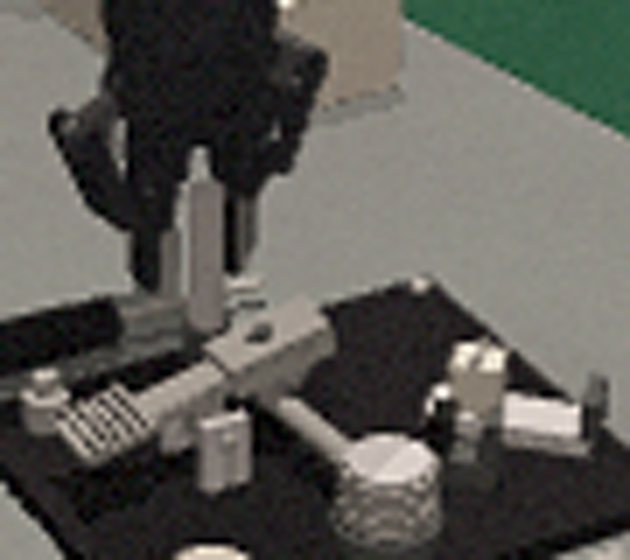

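```bash

python3 -m handwheel '[[[0,-1.0,0],[0,0,-0.4],0.25],[[0,-1.0,0],[0,0,-0.4],0.25]]' >/dev/null && python3 st.py 8 &&
python3 -m handwheel '[[[0,-1.0,0],[0,0,-0.4],0.25],[[0,-1.0,0],[0,0,-0.4],0.25]]' >/dev/null && python3 st.py 8 &&
python3 -m handwheel '[[[0,-1.0,0],[0,0,-0.4],0.25],[[0,-1.0,0],[0,0,-0.4],0.25]]' >/dev/null && python3 st.py 8 &&
python3 -m handwheel '[[[0,-1.0,0],[0,0,-0.4],0.25],[[0,-1.0,0],[0,0,-0.4],0.25]]' >/dev/null && python3 st.py 8 &&
python3 -m handwheel '[[[0,-1.0,0],[0,0,-0.4],0.25],[[0,-1.0,0],[0,0,-0.4],0.25]]' >/dev/null && python3 st.py 8 &&
python3 -m handwheel '[[[0,-1.0,0],[0,0,-0.4],0.25],[[0,-1.0,0],[0,0,-0.4],0.25]]' >/dev/null && python3 st.py 8
```

```text
r 140.4 ang 53.61 Fp 4.14 Fr -3.01 z 0.0716 t 19.03
r 140.5 ang 54.1 Fp 3.44 Fr -2.2 z 0.0716 t 19.3
r 140.6 ang 54.67 Fp 2.83 Fr -0.82 z 0.0715 t 19.57
r 140.6 ang 54.89 Fp 4.46 Fr -0.7 z 0.0715 t 19.83
r 140.6 ang 55.11 Fp 6.03 Fr -0.78 z 0.0715 t 20.1
r 140.5 ang 55.49 Fp 6.42 Fr -0.5 z 0.0715 t 20.37
```

```bash
python3 ft.py; python3 -m handwheel '[[[0,-0.8,0],[0,0,-0.3],0.25],[[0,-0.8,0],[0,0,-0.3],0.25],[[0,-0.8,0],[0,0,-0.3],0.25]]' >/dev/null; python3 ft.py
python3 - <<'E'
from mv import *
a=viewer.read_camera("side")
cv2.imwrite("pics/a6.png",cv2.resize(a["frame"][160:240,260:350,::-1],None,fx=7,fy=7,interpolation=cv2.INTER_CUBIC))
E
```

```text
t 20.37 tcp [0.5758 0.063  0.0715] yang 1.4 F [ 6.39 -0.32  0.  ] q [-0.47  0.54  0.33  1.93 -0.26  0.71  0.04] w 0.374
r 140.5 ang from rest deg 55.46 Fpull 6.54 Frad -1.17 Fz -0.43 z 0.0715
t 20.82 tcp [0.575  0.063  0.0715] yang 1.7 F [ 5.81 -0.08  0.56] q [-0.47  0.54  0.33  1.94 -0.26  0.71  0.04] w 0.376
r 140.5 ang from rest deg 55.78 Fpull 6.73 Frad -0.54 Fz -0.92 z 0.0715
```

View pics/a6.png

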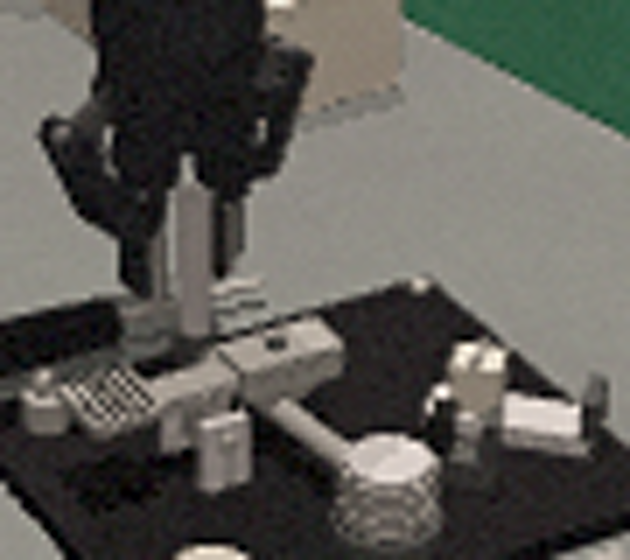

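```bash

python3 -m handwheel '[[[0,-0.8,0],[0,0,-0.3],0.25],[[0,-0.8,0],[0,0,-0.3],0.25]]' >/dev/null && python3 st.py 8.3 &&
python3 -m handwheel '[[[0,-0.8,0],[0,0,-0.3],0.25],[[0,-0.8,0],[0,0,-0.3],0.25]]' >/dev/null && python3 st.py 8.3 &&
python3 -m handwheel '[[[0,-0.8,0],[0,0,-0.3],0.25],[[0,-0.8,0],[0,0,-0.3],0.25]]' >/dev/null && python3 st.py 8.3 &&
python3 -m handwheel '[[[0,-0.8,0],[0,0,-0.3],0.25],[[0,-0.8,0],[0,0,-0.3],0.25]]' >/dev/null && python3 st.py 8.3 &&
python3 -m handwheel '[[[0,-0.8,0],[0,0,-0.3],0.25],[[0,-0.8,0],[0,0,-0.3],0.25]]' >/dev/null && python3 st.py 8.3
```

```text
r 140.5 ang 56.13 Fp 6.28 Fr -0.89 z 0.0715 t 21.33
r 140.5 ang 56.45 Fp 6.36 Fr -1.19 z 0.0715 t 21.6
r 140.5 ang 56.77 Fp 6.43 Fr -1.03 z 0.0715 t 21.87
r 140.5 ang 57.02 Fp 6.42 Fr -0.98 z 0.0715 t 22.13
r 140.5 ang 57.24 Fp 7.49 Fr -1.41 z 0.0715 t 22.4
```

```bash
python3 st.py 8.3 &&
python3 -m handwheel '[[[0,-0.8,0],[0,0,-0.3],0.25],[[0,-0.8,0],[0,0,-0.3],0.25]]' >/dev/null && python3 st.py 8.3 &&
python3 -m handwheel '[[[0,-0.8,0],[0,0,-0.3],0.25],[[0,-0.8,0],[0,0,-0.3],0.25]]' >/dev/null && python3 st.py 8.3
```

```text
r 140.5 ang 57.22 Fp 7.83 Fr -0.98 z 0.0715 t 22.5
r 140.5 ang 57.44 Fp 8.71 Fr -0.94 z 0.0716 t 22.77
```

```bash

python3 -m handwheel '[[[0,1,0],[0,0,0.4],0.25],[[0,2,0],[0,0,0.8],0.25],[[0,3,0],[0,0,1.2],0.25],[[0,4,0],[0,0,1.6],0.25],[[-0.1,5,0],[0,0,2],0.25],[[-0.1,6,0],[0,0,2.4],0.25],[[-0.1,7,0],[0,0,2.8],0.25],[[-0.2,8,0],[0,0,3.2],0.25],[[-0.2,9,0],[0,0,3.6],0.25],[[-0.3,10,0],[0,0,4],0.25],[[-0.3,11,0],[0,0,4.4],0.25],[[-0.4,12,0],[0,0,4.8],0.25],[[-0.4,12,0],[0,0,4.8],0.25],[[-0.4,12,0],[0,0,4.8],0.25]]'; python3 ft.py
python3 - <<'E'
from mv import *
a=viewer.read_camera("side")
cv2.imwrite("pics/a7.png",cv2.resize(a["frame"][160:240,260:350,::-1],None,fx=7,fy=7,interpolation=cv2.INTER_CUBIC))
E
```

```text
t: 23.93
eef_pos: [0.5807, 0.0629, 0.071]
tool_rot: [-0.0, 0.715, 0.699, -0.0]
contact_force: [0.3, 0.1, -0.1]
gripper_width: 0.372
t 23.93 tcp [0.5807 0.0629 0.071 ] yang -1.3 F [ 0.33  0.06 -0.12] q [-0.47  0.55  0.34  1.92 -0.27  0.72  0.  ] w 0.372
r 140.4 ang from rest deg 53.37 Fpull 0.13 Frad 0.05 Fz 0.43 z 0.0712
```

View pics/a7.png

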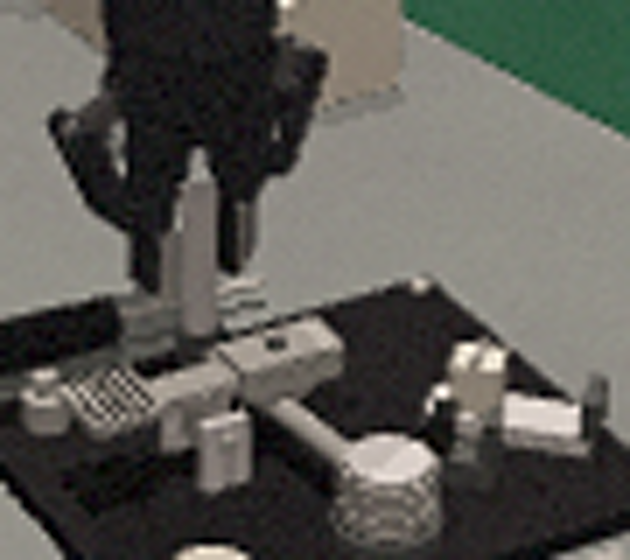

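```bash

python3 -m handwheel '[[[0,0,0],[0,0,0],0.1],[[0,0,0],[0,0,0],0.1],[[0,0,-10],[0,0,0],0.1],[[0,0,-25],[0,0,0],0.1],[[0,0,-50],[0,0,0],0.1],[[0,0,-80],[0,0,0],0.1],[[0,0,-105],[0,0,0],1],[[0,0,-105],[0,0,0],1],[[0,0,-105],[0,0,0],1],[[0,0,-105],[0,0,0],1],[[0,0,-105],[0,0,0],1],[[0,0,-105],[0,0,0],1]]'
python3 - <<'E'
from mv import *
plan(rig(-87,15,62))
a=viewer.read_camera("side"); cv2.imwrite("pics/a8.png",cv2.resize(a["frame"][150:240,255:355,::-1],None,fx=6,fy=6,interpolation=cv2.INTER_CUBIC))
print(proj(a,[rig(-87,15,62)])-[255,150])
E
```

```text
t: 25.18
eef_pos: [0.5804, 0.0628, 0.1752]
tool_rot: [-0.001, 0.715, 0.699, -0.001]
contact_force: [-0.2, 1.2, 0.2]
gripper_width: -0.003
t 25.18 tcp [0.5804 0.0628 0.1752] yang -1.3 F [-0.23  1.2   0.21] q [-0.53  0.41  0.4   1.85 -0.2   0.92 -0.06] w -0.003
shift mm [-44.7 -74.3 113.4]
[[21.0164205 65.9338324]]
```

View pics/a8.png

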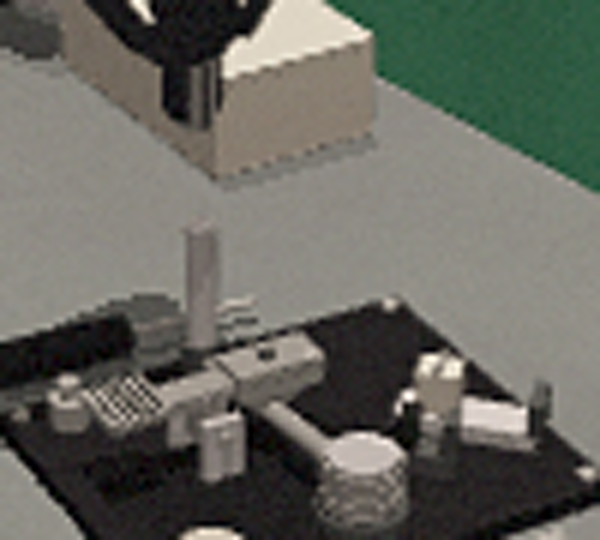

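```bash

python3 -m handwheel '[[[-20,-35,0],[0,0,0],1],[[-45,-74,0],[0,0,0],1],[[-45,-74,0],[0,0,0],1],[[-45,-74,30],[0,0,0],1],[[-45,-74,60],[0,0,0],1],[[-45,-74,85],[0,0,0],1],[[-45,-74,100],[0,0,0],1],[[-45,-74,100],[0,0,0],1],[[-45,-74,100],[0,0,0],1],[[-45,-74,100],[0,0,0],1]]'
python3 -c "
from mv import *
plan(rig(-87,15,62))"
```

```text
t: 26.07
eef_pos: [0.5069, 0.0194, 0.077]
tool_rot: [0.0, 0.715, 0.699, 0.0]
contact_force: [0.5, 0.4, 0.3]
gripper_width: -0.003
t 26.07 tcp [0.5069 0.0194 0.077 ] yang -1.3 F [0.54 0.42 0.29] q [-0.45  0.44  0.36  2.1  -0.25  0.64  0.06] w -0.003
shift mm [ 0.2 -1.9 15. ]
```

```bash

python3 -m handwheel '[[[0,-2,8],[0,0,0],1],[[0,-2,13],[0,0,0],1],[[0,-2,16],[0,0,0],1],[[0,-2,18],[0,0,0],1],[[0,-2,20],[0,0,0],1],[[0,-2,22],[0,0,0],1],[[0,-2,24],[0,0,0],1],[[0,-2,24],[0,0,0],1],[[0,-2,24],[0,0,0],1]]'
python3 - <<'E'
from mv import *
plan(None)
a=viewer.read_camera("side"); cv2.imwrite("pics/a9.png",cv2.resize(a["frame"][150:240,255:355,::-1],None,fx=6,fy=6,interpolation=cv2.INTER_CUBIC))
E
```

```text
t: 26.82
eef_pos: [0.5037, 0.0197, 0.0523]
tool_rot: [-0.001, 0.715, 0.699, -0.0]
contact_force: [-3.3, 0.4, 5.6]
gripper_width: 0.001
t 26.82 tcp [0.5037 0.0197 0.0523] yang -1.3 F [-3.31  0.37  5.6 ] q [-0.43  0.48  0.34  2.12 -0.28  0.59  0.08] w 0.001
```

View pics/a9.png

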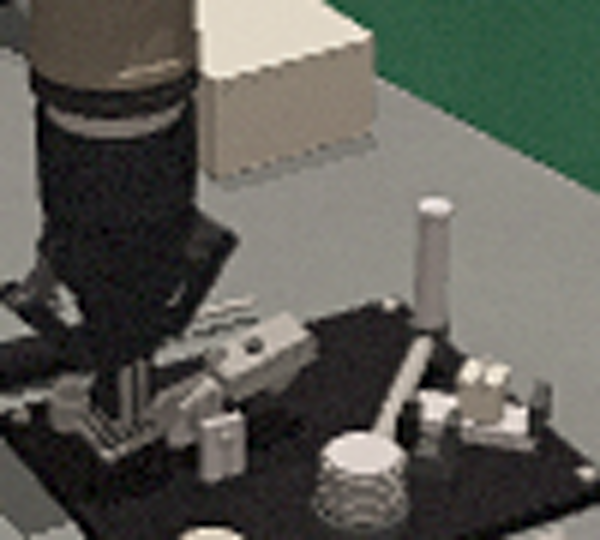

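The striker is released: its handle is at (433,260) and the witness block has been knocked along to (485,390). Now I'll come away.

```bash

python3 -m handwheel '[[[0,0,-8],[0,0,0],1],[[0,0,-20],[0,0,0],1],[[0,0,-45],[0,0,0],1],[[0,0,-80],[0,0,0],1],[[0,0,-120],[0,0,0],1],[[0,0,-130],[0,0,0],1],[[0,0,-130],[0,0,0],1],[[0,0,-130],[0,0,0],1],[[0,0,-130],[0,0,0],1],[[0,0,-130],[0,0,0],1],[[0,0,-130],[0,0,0],1],[[0,0,-130],[0,0,0],1],[[0,0,-130],[0,0,0],1],[[0,0,-130],[0,0,0],1]]'
python3 - <<'E'
from mv import *
plan(None)
a=viewer.read_camera("side"); cv2.imwrite("pics/a10.png",cv2.resize(a["frame"][150:270,230:390,::-1],None,fx=5,fy=5,interpolation=cv2.INTER_CUBIC))
E
```

```text
t: 28.03
eef_pos: [0.5041, 0.0195, 0.1819]
tool_rot: [-0.0, 0.715, 0.699, -0.0]
contact_force: [0.1, -0.2, 0.6]
gripper_width: -0.002
t 28.03 tcp [0.5041 0.0195 0.1819] yang -1.3 F [ 0.09 -0.21  0.64] q [-0.53  0.27  0.44  2.03 -0.15  0.87 -0.04] w -0.002
```

View pics/a10.png

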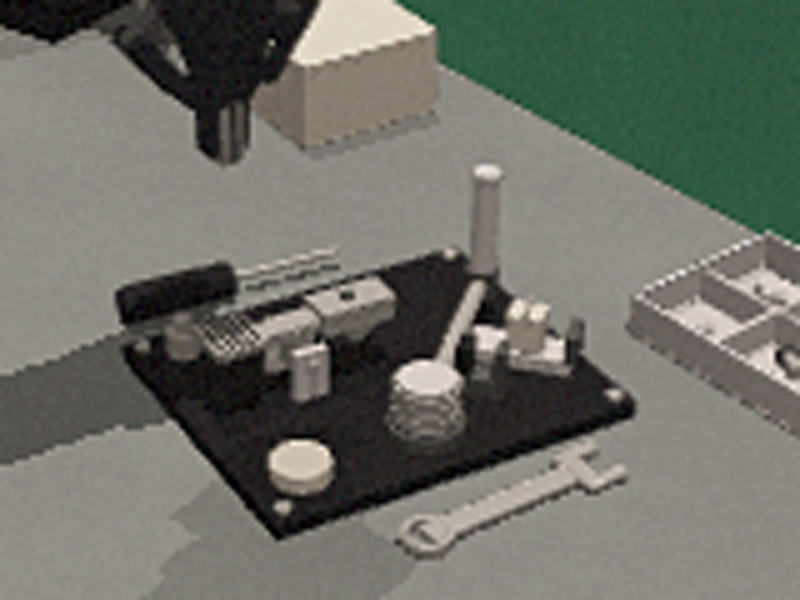

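The handle is back at (487,173), the same place as at the start. The trigger is up, the witness block has moved from (490,315) to (527,325), and the loose items haven't moved. I'm handing in.

```bash
python3 -c "
from station import bot
print(bot.hand_in())"
```

```text
the job is handed in; nothing more can be done
None
```

The striker was cocked and let go, and it stayed cocked by itself. Pressing the trigger paddle then sent it home, and it knocked the witness block along its track. I handed the job in at about 28 s of the 69 s allowed. `hand_in` reports no verdict.

- **Cocking:** I pulled the handle with the fingers held loosely around it, in steps of about 1 mm. The sear clicked at about 51° of handle travel. I stopped about 1 mm into the buffer, at 8.7 N against about 6.4 N just before it.
- **Letting go:** As I eased off, the wrist force fell to about zero and the handle stayed cocked with the gripper lifted clear.
- **Trigger:** I pressed the paddle down about 9 mm, then came straight up.
- **Last checks:** The final side picture shows the handle back where it started, the trigger up and the witness block moved, by roughly 10–15 mm judging by eye. The loose things in view (driver, spanner, stand-off, lens cap) are where they were. The gear, bottle and eyepiece were outside that last crop, but the arm never went near them. The last wrist force was within noise, about 0.7 N.
- **Disagreement:** The force readings were noisy, by about ±0.5 N. A bump between about 42° and 45° of tool travel looked like the click at first. The real click came later, at about 54°, and I confirmed it by seeing the trigger drop in the pictures.

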